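Check the relief lift's controls and hold its dead-man lever

TASK

Before the stone relief is raised, check the controls of its lift: push the red mushroom stop fully down and let it spring back up, then twist its red cap clockwise (seen from above) as far as it goes to reset it. Then press the black cross-bar of the dead-man lever down until the lever is level, the bar in line with the white lines on the green marks beside it and never near the bottom of its travel, keep it there for at least three seconds, and finish while still holding it level. Leave everything else on the bench where it is.

Things in the scene. Friction and masses are not known exactly. Their poses are not given: they have to be found in the camera images.
- stop_box: grey box of the stop station, 100 x 100 x 60 mm high, fixed to the bench; origin at the centre of its underside, z up. The mushroom rises from the middle of its top. It may stand on either side of the bench.
- stop_top (a point): centre of the top face of the red mushroom cap, 104 mm above the bench when up. The cap is round: diameter 44 mm, 26 mm tall (44 mm wide from 5 to 21 mm above its underside), on a black neck of 26 mm diameter that leaves 18 mm between cap and box. It can be gripped across any diameter. A white line on the cap runs from its centre towards one rim.
- stop_press (a joint): how far the mushroom is pressed down, m: 0 up, 0.008 fully down. A spring pushes it back up (2.4 N at the start, 7.2 N fully down); it does not latch.
- stop_reset (a joint): turn of the red cap about its upright axis, rad: grows clockwise seen from above, stops hard at 1.3 (reset); starts somewhere from 0 to 0.2. It stays where it is left and turns easily (0.04 N m).
- lever_stand: stand of the dead-man lever, fixed to the bench on the side opposite the stop box: dark base plate 220 x 130 x 12 mm; origin at the centre of its underside, z up, x along the plate. Two grey cheeks 107 mm high, 44 mm apart, carry the hinge at x = +70 mm, 85 mm above the bench, its axis parallel to the stand's y. The lever points from there to -x.
- level_mark (a point): white line on one of the two posts beside the bar (this one on the stand's +y side), 85 mm above the bench: the height of the bar's axis when the lever is level. The posts, 12 x 8 mm, 95 mm high, stand at the stand's x = -40 mm, 56 mm either side of its middle: red below, green from 65 mm up.
- deadman_bar (a point): centre of the lever's cross-bar: a black bar of 20 mm diameter, 84 mm long, parallel to the stand's y axis, green-ringed ends, 110 mm from the hinge axis. At rest its axis is 115 mm above the bench, with the lever level 85 mm, at the bottom of its travel 55 mm; clear underneath. Press on its top.
- deadman (a joint): lever angle, rad: 0 at rest (raised 0.28 rad), 0.28 level, 0.56 at the bottom. A spring returns it to rest: at the bar about 4 N at the start, 8 N when level, 12 N at the bottom.
- brush_grip (a point): paint brush lying on the bench between the controls, about 190 mm long; point on its handle. Bystander
- spatula_grip (a point): modelling spatula lying near the robot, about 190 mm long; point on its handle. Bystander
- jar_mid (a point): amber jar with black lid, diameter 56, height 70 mm; its centre. Bystander
- tape_mid (a point): pale roll (ring), outer diameter 90, height 30 mm, lying flat; its centre. Bystander
- fragment_mid (a point): loose stone fragment 70 x 55 x 34 mm; its centre. Bystander
- mug_mid (a point): white mug, diameter 76, height 90 mm; its centre. Bystander
- can_mid (a point): green tin, diameter 72, height 100 mm; its centre. Bystander
- bottle_mid (a point): white plastic bottle with red cap, diameter 50, height 120 mm; its centre. Bystander
There are look-alikes about, which are no part of the job. Leave any purple look-alike of the stop_box alone.

How it is judged:
By the outcome, as a careful person would: the job done as asked, in the order asked, and still so for the second after the job is handed in, while the arm keeps its last pose, push and grip.
It also fails if it takes over 61 s, if anything falls off the work surface, if the arm or the gripper's body presses on something with over 40 N, if the wrist force passes 120 N, or if a joint passes its speed limit or range.

ROBOT

A 7-joint arm with a two-finger parallel gripper is mounted at the origin on the work surface. World frame = base frame: x ahead of the robot, y to its left, z up, the work surface at z = 0. Lengths are in m, angles in rad, forces in N, time in s.
With the tool pointing down it reaches from about 0.4 to 0.85 m from the base axis. Payload 4.5 kg.
Tool frame: the origin (TCP) lies between the finger pads; the fingertips stand ahead of it and the grasp point (between the pads) lies 11 mm behind it (robot.tip_extent is the z of the fingertips in the tool frame, in m); z points along the fingers, y is the direction in which the jaws open and shut (so a half turn about z gives the same grasp; the last joint's range is limited). The gripper opens to 85 mm and grips with 20 to 120 N. Pads are 22 mm wide; open, the fingers measure 114 mm over their backs; the gripper's body (76 mm by 85 mm) begins 54 mm behind the grasp point. The pads swing forward as they close: fully open they stand 13 mm farther back than shut.
Start: joints at [1.206, 0.689, -0.195, 1.565, 0.157, 0.902, -0.215], TCP at [0.243, -0.576, 0.207] pointing down, gripper open.
Joint ranges: [-3.01, 3.01], [-0.46, 2.08], [-1.47, 1.51], [0.13, 2.56], [-1, 4.14], [0.04, 2.09], [-2.66, 2.66]. Speed limits (rad/s): [2.57, 2.57, 3.14, 3.14, 3.14, 3.14, 3.14].

INTERFACE

Orientations are given as a unit quaternion [x, y, z, w].
In Python, from station import robot gives the robot as it stands.
- The arm moves only by the shell command python3 -m inch 'ROWS'. ROWS is a JSON object of lists of equal length, an entry for each row: "offset": the shift along the tool's x, y, z in units of 25 cm (1.0 is 25 cm), a list of three; "turn": the turn, a rotation vector about the tool's x, y, z in units of 2 pi rad (1.0 is 2 pi rad), a list of three; "claw": the gripper command: -1 is shut, 1 is fully open, values between are in proportion. A call has exactly 10 rows; each row is the pose to reach, as a shift and turn from the pose commanded when the call began, along the tool's axes at that moment, turning the shorter way round; what a row does not reach only later rows make up. A row lasts 1/8 s, in which the tool goes at most 62.5 mm and 10.7 degrees, less where a joint would pass 70% of its speed; a pose out of reach is approached as far as the arm can. A call with a number of a shift or a turn outside -1 to 1 is refused whole. A call with a gripper value outside its range is refused whole. The fingers move at their own pace and stop on an object; the grip force is fixed at half the most. Time passes only in rows, so rows that repeat a pose let the fingers close, or fill a call up. It gives the time, the measured TCP pose, the force and the opening at its end, in the units of the state.
- robot.sense(): the state, without advancing time (a new reading comes with each control period).
- robot.grab_frame(name): name is "side" or "top"; returns a dict with "color" (420x560x3 uint8, red, green, blue), "range_z" (420x560 float32, m along the optical axis (not along the pixel's ray), 0 where there is no reading), "fx", "fy", "cx", "cy" (pixels), "distortion" ([k1, k2, p1, p2, k3] as OpenCV has them; the pictures are not rectified), "R" (3x3) and "t" (3): a world point X has camera coordinates R X + t. Camera axes: x right, y down, z forward; pixel columns grow to the right and rows downward; lengths in m; the calibration is good to about 2 mm. A picture is of the moment at which its call begins.
- robot.finish_job(): hands the job in, once; it reports no verdict.
Trained networks look in the newest picture that a camera, given by its name, has taken for a name from the list of things; names that differ only in an ending like _2 or _b are one class to them, and where a whole thing is asked for, a point or a joint stands for the part that bears it (a point fixed in the world has none). Each returns a list of dicts, best first, with "confidence" (0 to 1); they miss things now and then, are a little off and sometimes report something else, mostly with a low value. They report only what shows in the picture. A call takes as long as a camera call. They do not tell look-alikes from the thing itself.
- robot.cut_out(camera, label): "region" (420x560 bool, what is visible of it).
- robot.spot_point(camera, label): "location" ([x, y, z] in m, in world coordinates, good to about 4 mm: a listed point, or the origin of a listed thing).
The state is a dict: "time": time; "joints": joint angles; "qvel": joint speeds; "effort": joint torques, N m; "tcp_pos": TCP position; "orientation": TCP orientation; "force": force on the tool from outside, world axes, zero at the start; "moment": the same for the moment, N m; "gripper_width": opening from 0.0 (shut) to 1.0 (fully open).
Only numpy, scipy, OpenCV 4.12 (cv2) and the standard library are available. Lean on these libraries where they do the work, as an engineer would, in place of code of your own. Each camera call takes 0.05 s, during which the arm holds its last target. There are 200 camera calls.

## Working session

There is one attempt and no reset: what is moved stays moved. The work goes in short steps, Python scripts to look and compute and a shell command to move; the robot and the scene stay as the last step left them, time stands still between calls to the robot, and variables do not carry over. Pictures are saved under pics/ and viewed, about 8 in all and at most 12, crops included, and the job is handed in when it is done.

```bash
mkdir -p pics; ls
python3 - <<'E'
from station import robot
import cv2,numpy as np
s=robot.sense();print({k:np.round(v,3).tolist() for k,v in s.items()},robot.tip_extent)
ims=[]
for c in("side","top"):
    f=robot.grab_frame(c);cv2.imwrite(f"pics/{c}0.png",f["color"][:,:,::-1])
    for l in("stop_box","stop_top","lever_stand","level_mark","deadman_bar","brush_grip","jar_mid","can_mid","bottle_mid","mug_mid","tape_mid","fragment_mid","spatula_grip"):
        r=robot.spot_point(c,l);print(c,l,[(np.round(d["location"],3).tolist(),round(d["confidence"],2)) for d in r[:3]])
    print(np.round(f["R"],3).tolist(),f["t"])
E
```

```text
pics
{'time': 0.0, 'joints': [1.206, 0.69, -0.195, 1.566, 0.157, 0.902, -0.215], 'qvel': [0.0, -0.003, -0.0, -0.002, -0.001, -0.0, 0.001], 'effort': [0.001, -53.96, -1.266, -15.854, 0.009, 0.01, 0.0], 'tcp_pos': [0.242, -0.575, 0.206], 'orientation': [0.98, 0.198, -0.0, -0.001], 'force': [0.385, -0.639, -0.789], 'moment': [-0.04, 0.015, -0.013], 'gripper_width': 1.003} 0.008
side stop_box [([0.478, 0.202, -0.0], 0.8), ([0.644, 0.323, 0.003], 0.79)]
side stop_top [([0.644, 0.322, 0.105], 0.8), ([0.474, 0.201, 0.105], 0.62)]
side lever_stand [([0.492, -0.304, -0.001], 0.76), ([0.478, 0.2, 0.104], 0.36)]
side level_mark [([0.467, -0.248, 0.082], 0.91)]
side deadman_bar [([0.455, -0.303, 0.113], 0.47), ([0.284, -0.365, 0.016], 0.41)]
side brush_grip [([0.536, -0.004, 0.009], 0.71)]
side jar_mid [([0.427, 0.02, 0.037], 0.77)]
side can_mid [([0.598, -0.485, 0.043], 0.66), ([0.424, 0.51, 0.053], 0.58)]
side bottle_mid [([0.452, -0.507, 0.061], 0.83)]
side mug_mid [([0.594, -0.481, 0.043], 0.82)]
side tape_mid [([0.284, -0.369, 0.015], 0.96)]
side fragment_mid [([0.594, 0.474, 0.015], 0.88)]
[... 298 characters left out ...]
05], 0.64), ([0.481, 0.202, 0.108], 0.46)]
top lever_stand [([0.491, -0.307, -0.001], 0.61)]
top level_mark [([0.46, -0.243, 0.086], 0.83), ([0.425, 0.024, 0.037], 0.46)]
top deadman_bar [([0.452, -0.297, 0.119], 0.69), ([0.598, -0.486, 0.044], 0.66)]
top brush_grip [([0.54, -0.004, 0.007], 0.59)]
top jar_mid []
top can_mid [([0.422, 0.516, 0.051], 0.95)]
top bottle_mid [([0.454, -0.509, 0.06], 0.51)]
top mug_mid [([0.6, -0.484, 0.042], 0.95)]
top tape_mid [([0.285, -0.369, 0.012], 0.55)]
top fragment_mid [([0.593, 0.474, 0.015], 0.78)]
top spatula_grip [([0.311, 0.414, 0.011], 0.76)]
[[-0.005, -1.0, -0.0], [-0.99, 0.005, -0.144], [0.144, -0.001, -0.99]] [-0.00589664  0.47763145  1.66496202]
```

View pics/top0.png

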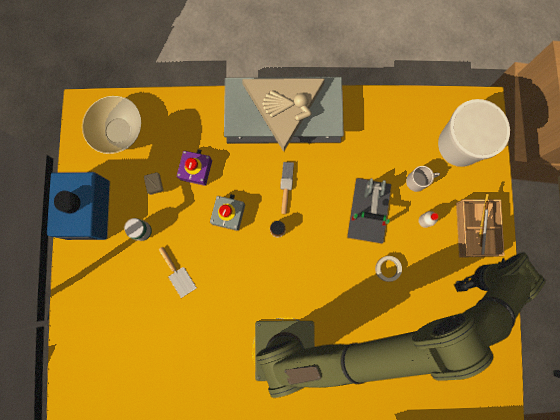

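View pics/side0.png

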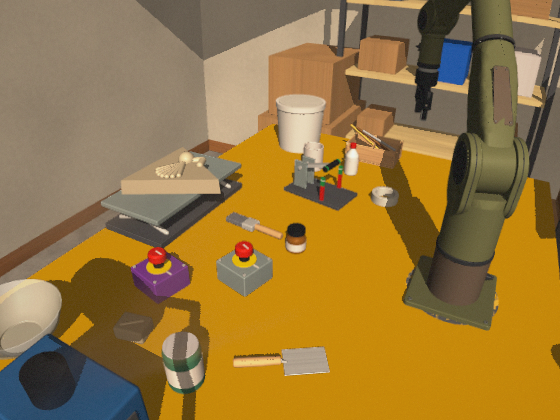

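Two stops show: a grey one at top (227,211) / side (245,262) and a purple look-alike at top (194,167) / side (160,272). The grey one is meant. The lever stand is at top (372,208). Next: a crop to confirm, and a measurement by depth.

```bash
cat > h.py <<'E'
from station import robot
import cv2,numpy as np
def cloud(f):
    K=np.array([[f["fx"],0,f["cx"]],[0,f["fy"],f["cy"]],[0,0,1]])
    h,w=f["range_z"].shape
    uv=np.stack(np.meshgrid(np.arange(w),np.arange(h)),-1).reshape(-1,1,2).astype(np.float64)
    n=cv2.undistortPoints(uv,K,np.array(f["distortion"])).reshape(h,w,2)
    z=f["range_z"][...,None]
    P=np.concatenate([n*z,z],-1)
    X=(P-f["t"])@np.array(f["R"]); X[f["range_z"]==0]=np.nan
    return X
def near(X,c,r): return np.hypot(X[...,0]-c[0],X[...,1]-c[1])<r
def st():
    s=robot.sense();print({k:np.round(s[k],3).tolist() for k in("time","tcp_pos","orientation","force","gripper_width","joints")});return s
E
python3 - <<'E'
from h import *
crops=[]
for c,(x,y) in (("top",(185,130)),("side",(170,200))):
    f=robot.grab_frame(c);X=cloud(f);C=f["color"].astype(int);H=cv2.cvtColor(f["color"],cv2.COLOR_RGB2HSV)
    Z=X[...,2]
    n=near(X,(.478,.202),.05)
    box=n&(abs(Z-.06)<.008); box=near(X,(.478,.202),.08)&(abs(Z-.06)<.006)
    r=cv2.minAreaRect(X[box][:,:2].astype(np.float32)*1000);print(c,"box",r,np.median(Z[box]))
    cap=near(X,(.478,.202),.04)&(Z>.095)&(Z<.115);p=X[cap];print("cap",cap.sum(),(p.min(0)+p.max(0))/2,p.mean(0),np.percentile(p[:,2],95),cv2.minEnclosingCircle(p[:,:2].astype(np.float32)*1000))
    wl=cap&(H[...,1]<110)&(H[...,2]>120);print("white",X[wl].round(3).tolist()[:12])
    S=near(X,(.49,-.305),.15)
    base=S&(Z>.006)&(Z<.02);print("base",base.sum(),cv2.minAreaRect(X[base][:,:2].astype(np.float32)*1000))
    bar=near(X,(.455,-.30),.06)&(Z>.105)&(Z<.14);p=X[bar]
    if len(p): print("bar",bar.sum(),p.mean(0),np.percentile(p[:,2],[5,50,95]),cv2.minAreaRect(p[:,:2].astype(np.float32)*1000))
    grn=S&(H[...,0]>45)&(H[...,0]<85)&(H[...,1]>100)&(Z>.06)
    k,lab=cv2.connectedComponents(grn.astype(np.uint8))
    for i in range(1,k):
        q=X[lab==i]
        if len(q)>3:print("green",len(q),q.mean(0).round(3),q.min(0).round(3),q.max(0).round(3))
    if c=="top":
        crops=[f["color"][185:240,200:255],f["color"][165:250,340:425]]
    else: crops+= [f["color"][230:300,210:280],f["color"][140:215,275:365]]
cv2.imwrite("pics/crops.png",np.vstack([np.hstack([cv2.resize(i,(380,290),interpolation=2) for i in crops[k:k+2]]) for k in(0,2)])[:,:,::-1])
E
```

```text
top box ((477.73974609375, 199.97415161132812), (100.73653411865234, 100.74681854248047), 75.86383819580078) 0.05993427195869794
cap 127 [0.47689028 0.20001414 0.10378931] [0.47709367 0.19941947 0.10279791] 0.10882604185914775 ((477.6781311035156, 199.8994903564453), 21.792531967163086)
white [[0.48, 0.2, 0.098], [0.476, 0.204, 0.1], [0.473, 0.204, 0.099], [0.469, 0.206, 0.106], [0.466, 0.206, 0.103]]
base 1623 ((488.51434326171875, -305.41412353515625), (280.6082458496094, 292.45654296875), 20.420589447021484)
bar 200 [ 0.46197488 -0.30074441  0.11971999] [0.10739701 0.12120712 0.12910685] ((478.4606628417969, -305.0564270019531), (80.97439575195312, 71.12349700927734), 78.04529571533203)
green 15 [ 0.459 -0.263  0.123] [ 0.451 -0.27   0.112] [ 0.467 -0.259  0.134]
green 12 [ 0.46  -0.245  0.092] [ 0.453 -0.25   0.079] [ 0.465 -0.241  0.103]
green 22 [ 0.443 -0.343  0.109] [ 0.435 -0.357  0.066] [ 0.453 -0.331  0.136]
side box ((479.4822082519531, 201.89065551757812), (103.56086730957031, 101.82804870605469), 76.62042999267578) 0.061133615474084496
cap 191 [0.47767548 0.20304468 0.1
[... 439 characters left out ...]
7.090576171875, 221.88223266601562), 79.7501449584961)
bar 156 [ 0.4602697  -0.29408961  0.11720556] [0.10676138 0.1178053  0.12528629] ((475.8865966796875, -300.4869384765625), (86.80484771728516, 68.86247253417969), 82.90389251708984)
green 6 [ 0.444 -0.333  0.123] [ 0.441 -0.338  0.117] [ 0.447 -0.327  0.129]
green 9 [ 0.456 -0.264  0.122] [ 0.452 -0.273  0.118] [ 0.46  -0.254  0.126]
green 8 [ 0.441 -0.352  0.092] [ 0.436 -0.356  0.089] [ 0.446 -0.348  0.096]
green 12 [ 0.441 -0.352  0.074] [ 0.436 -0.356  0.068] [ 0.445 -0.347  0.082]
green 9 [ 0.46  -0.241  0.093] [ 0.456 -0.248  0.089] [ 0.465 -0.236  0.096]
green 14 [ 0.459 -0.24   0.075] [ 0.454 -0.243  0.068] [ 0.465 -0.235  0.08 ]
```

View pics/crops.png

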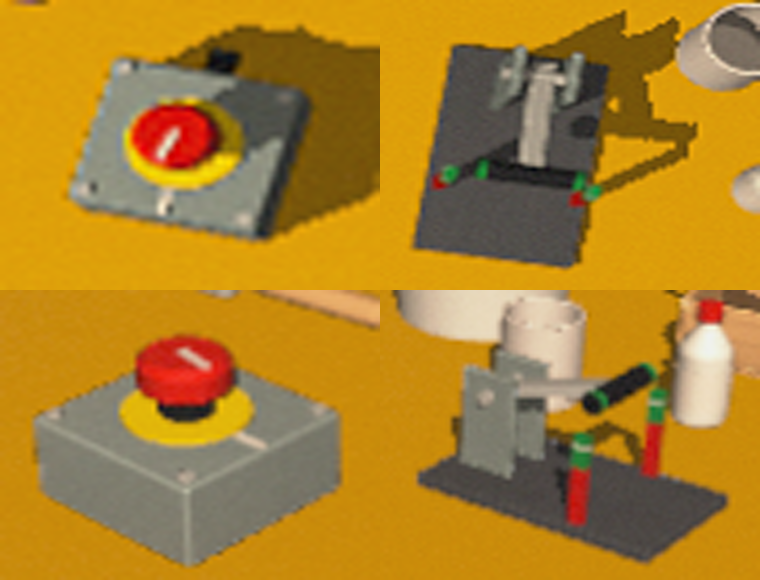

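The crop confirms it: grey box, red cap with its white line, yellow ring, and the lever raised above the two red/green posts. Target cap is at about (0.478, 0.201). Moving over there with the fingers shut.

```bash
python3 -m inch '{"offset":[[0.1,-0.07,-0.2],[0.3,-0.2,-0.28],[0.5,-0.37,-0.28],[0.7,-0.52,-0.28],[0.94,-0.69,-0.28],[0.94,-0.69,-0.28],[0.94,-0.69,-0.28],[0.94,-0.69,-0.28],[0.94,-0.69,-0.28],[0.94,-0.69,-0.28]],"turn":[[0,0,-0.025],[0,0,-0.05],[0,0,-0.075],[0,0,-0.1],[0,0,-0.125],[0,0,-0.15],[0,0,-0.175],[0,0,-0.2],[0,0,-0.225],[0,0,-0.25]],"claw":[-1,-1,-1,-1,-1,-1,-1,-1,-1,-1]}'; python3 -c "
from h import *
st()"
```

```text
time: 2.75
tcp_pos: [0.3923, -0.3259, 0.2772]
orientation: [0.551, 0.835, -0.0, 0.0]
force: [0.1, 0.1, -0.3]
gripper_width: -0.004
{'time': 2.75, 'tcp_pos': [0.392, -0.326, 0.277], 'orientation': [0.551, 0.835, -0.0, 0.0], 'force': [0.141, 0.136, -0.269], 'gripper_width': -0.004, 'joints': [1.032, 0.509, -0.673, 1.798, 0.379, 0.967, 0.605]}
```

```bash
python3 -m inch '{"offset":[[0.1,0.06,0],[0.25,0.16,0],[0.4,0.27,0],[0.55,0.38,0],[0.7,0.46,0],[0.82,0.54,0],[0.9,0.57,0],[0.95,0.6,0],[0.98,0.6,0],[1,0.6,0]],"turn":[[0,0,0],[0,0,0],[0,0,0],[0,0,0],[0,0,0],[0,0,0],[0,0,0],[0,0,0],[0,0,0],[0,0,0]],"claw":[-1,-1,-1,-1,-1,-1,-1,-1,-1,-1]}'; python3 -c "
from h import *
s=st();print((np.array([.478,.201,.15])-s['tcp_pos'])@__import__('scipy.spatial.transform',fromlist=['R']).Rotation.from_quat(s['orientation']).as_matrix()/.25)"
```

```text
time: 4.0
tcp_pos: [0.4331, -0.0375, 0.277]
orientation: [0.553, 0.833, -0.0, -0.0]
force: [-0.7, 0.5, -0.1]
gripper_width: -0.002
{'time': 4.0, 'tcp_pos': [0.433, -0.038, 0.277], 'orientation': [0.553, 0.833, -0.0, -0.0], 'force': [-0.697, 0.47, -0.106], 'gripper_width': -0.002, 'joints': [0.476, 0.404, -0.708, 1.992, 0.343, 0.866, -0.02]}
[0.81027827 0.53544955 0.5073864 ]
```

```bash
python3 -m inch '{"offset":[[0.1,0.06,0],[0.25,0.16,0],[0.4,0.27,0],[0.55,0.37,0],[0.7,0.46,0.1],[0.78,0.51,0.2],[0.81,0.535,0.3],[0.81,0.535,0.42],[0.81,0.535,0.51],[0.81,0.535,0.51]],"turn":[[0,0,0],[0,0,0],[0,0,0],[0,0,0],[0,0,0],[0,0,0],[0,0,0],[0,0,0],[0,0,0],[0,0,0]],"claw":[-1,-1,-1,-1,-1,-1,-1,-1,-1,-1]}'
python3 - <<'E'
from h import *
s=st();print((np.array([.478,.201,.115])-s['tcp_pos'])@__import__('scipy.spatial.transform',fromlist=['R']).Rotation.from_quat(s['orientation']).as_matrix()/.25)
f=robot.grab_frame("side");cv2.imwrite("pics/s1.png",cv2.resize(f["color"][150:310,150:350],(800,640),interpolation=2)[:600,:,::-1])
E
```

```text
time: 5.25
tcp_pos: [0.4772, 0.1999, 0.1482]
orientation: [0.553, 0.833, -0.002, -0.001]
force: [-0.3, -0.0, 1.3]
gripper_width: 0.004
{'time': 5.25, 'tcp_pos': [0.477, 0.2, 0.148], 'orientation': [0.553, 0.833, -0.002, -0.001], 'force': [-0.253, -0.002, 1.315], 'gripper_width': 0.004, 'joints': [-0.147, 0.686, -0.556, 1.933, 0.558, 0.684, -0.65]}
[0.00313619 0.00503191 0.13274447]
```

View pics/s1.png

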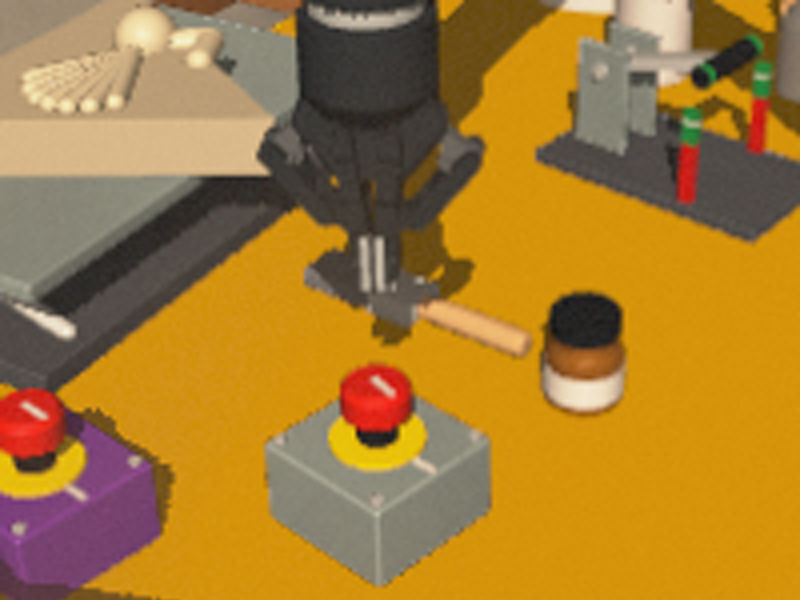

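Run:
```python
from h import *
for c in("side","top"):
    f=robot.grab_frame(c)
    K=np.array([[f["fx"],0,f["cx"]],[0,f["fy"],f["cy"]],[0,0,1]])
    P=np.array([[.477,.2,.148],[.477,.2,.140],[.478,.201,.104]])
    print(c,cv2.projectPoints(P,cv2.Rodrigues(np.array(f["R"]))[0],np.array(f["t"]),K,np.array(f["distortion"]))[0].round(1).tolist())
    X=cloud(f)
    n=near(X,(.478,.201),.08)&(X[...,2]>.112)&(X[...,2]<.2)
    print(n.sum())
    if n.sum():
        p=X[n];print(p[:,2].min(),p[p[:,2]<p[:,2].min()+.02].mean(0))
    if c=="side":
        for v in range(196,232,4): print(v,X[v,243].round(3),f["color"][v,243])
```

```text
side [[[244.2, 229.6]], [[244.3, 232.5]], [[244.1, 245.1]]]
103
0.1739212139673985 [0.4728432  0.20966146 0.18588667]
196 [ 0.71  -0.159 -0.001] [94 73 38]
200 [ 0.696 -0.137 -0.002] [79 66 38]
204 [0.47  0.212 0.225] [78 64 47]
208 [0.476 0.204 0.209] [103  95  84]
212 [0.472 0.21  0.203] [146 134 118]
216 [0.472 0.211 0.193] [142 132 116]
220 [0.473 0.211 0.182] [120 110  98]
224 [0.604 0.009 0.016] [110  99  89]
228 [0.603 0.011 0.002] [98 82 63]
top [[[223.2, 208.7]], [[223.5, 209.0]], [[224.6, 210.4]]]
0
```

The side camera shows the fingertips at z≈0.175, but the state implies 0.140. I'll come down in small steps and use the force reading to settle it.

```bash
python3 -m inch '{"offset":[[0,0,0.03],[0,0,0.06],[0,0,0.09],[0,0,0.11],[0.003,0.005,0.12],[0.003,0.005,0.13],[0.003,0.005,0.13],[0.003,0.005,0.13],[0.003,0.005,0.13],[0.003,0.005,0.13]],"turn":[[0,0,0],[0,0,0],[0,0,0],[0,0,0],[0,0,0],[0,0,0],[0,0,0],[0,0,0],[0,0,0],[0,0,0]],"claw":[-1,-1,-1,-1,-1,-1,-1,-1,-1,-1]}'
python3 - <<'E'
from h import *
s=st()
f=robot.grab_frame("side");X=cloud(f);cv2.imwrite("pics/s2.png",cv2.resize(f["color"][180:300,170:330],(800,600),interpolation=2)[:,:,::-1])
for v in range(216,250,3): print(v,X[v,243].round(3),f["color"][v,243])
E
```

```text
time: 6.65
tcp_pos: [0.479, 0.2026, 0.1172]
orientation: [0.553, 0.833, 0.0, 0.0]
force: [0.4, 0.7, 0.9]
gripper_width: 0.0
{'time': 6.65, 'tcp_pos': [0.479, 0.203, 0.117], 'orientation': [0.553, 0.833, 0.0, 0.0], 'force': [0.396, 0.684, 0.862], 'gripper_width': 0.0, 'joints': [-0.178, 0.732, -0.513, 1.956, 0.608, 0.611, -0.695]}
216 [0.47  0.214 0.195] [69 62 54]
219 [0.47  0.214 0.187] [67 61 57]
222 [0.471 0.213 0.178] [189 177 157]
225 [0.471 0.213 0.17 ] [196 184 164]
228 [0.471 0.214 0.163] [170 157 142]
231 [0.474 0.21  0.151] [171 159 143]
234 [0.472 0.213 0.145] [124 111  90]
237 [0.579 0.05  0.002] [106  73  15]
240 [ 0.573  0.06  -0.001] [118  69  28]
243 [0.483 0.199 0.107] [208  36  28]
246 [0.477 0.207 0.105] [209  77  66]
249 [0.471 0.217 0.105] [236  40  28]
```

View pics/s2.png

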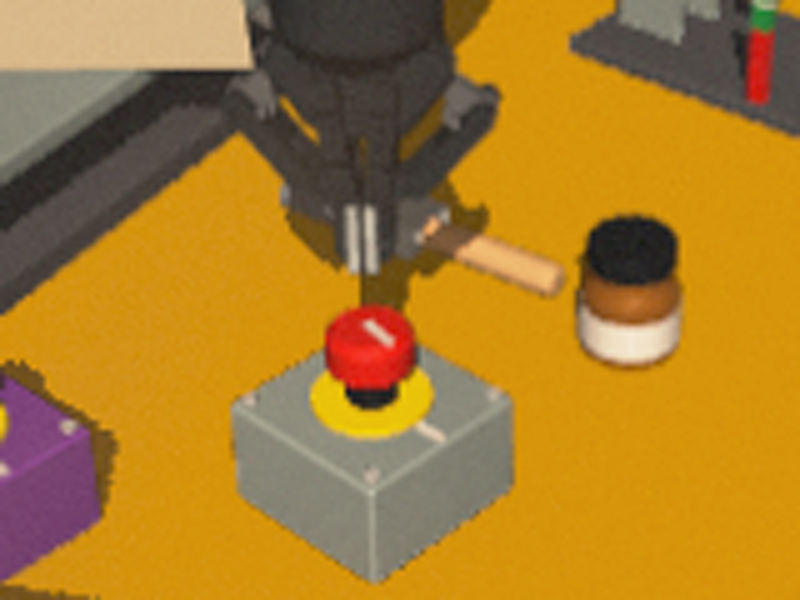

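```bash
python3 -m inch '{"offset":[[0,0,0.005],[0,0,0.01],[0,0,0.015],[0,0,0.02],[0,0,0.025],[0,0,0.03],[0,0,0.035],[0,0,0.04],[0,0,0.04],[0,0,0.04]],"turn":[[0,0,0],[0,0,0],[0,0,0],[0,0,0],[0,0,0],[0,0,0],[0,0,0],[0,0,0],[0,0,0],[0,0,0]],"claw":[-1,-1,-1,-1,-1,-1,-1,-1,-1,-1]}'
python3 - <<'E'
from h import *
f=robot.grab_frame("side");X=cloud(f)
print(robot.spot_point("side","stop_top"))
for v in range(231,250,2): print(v,X[v,243].round(3),f["color"][v,243])
E
```

```text
time: 7.95
tcp_pos: [0.4789, 0.2026, 0.1071]
orientation: [0.553, 0.833, 0.0, 0.0]
force: [-0.1, 0.7, 0.6]
gripper_width: 0.0
[{'location': [0.6456, 0.3213, 0.1044], 'confidence': 0.7}, {'location': [0.4771, 0.2043, 0.1013], 'confidence': 0.62}, {'location': [0.5935, 0.4754, 0.0155], 'confidence': 0.51}, {'location': [0.5977, -0.4823, 0.0462], 'confidence': 0.42}, {'location': [0.4636, -0.245, 0.0851], 'confidence': 0.18}]
231 [0.471 0.214 0.154] [170 159 142]
233 [0.473 0.212 0.147] [157 147 130]
235 [0.472 0.213 0.142] [143 133 120]
237 [0.473 0.212 0.136] [132 121 109]
239 [0.575 0.056 0.   ] [107  76  18]
241 [0.488 0.19  0.106] [177  47  29]
243 [0.484 0.196 0.105] [212  48  34]
245 [0.48  0.203 0.105] [217 162 139]
247 [0.476 0.21  0.105] [212  40  29]
249 [0.472 0.215 0.104] [237  46  32]
```

No contact at reported z=0.107, so the camera is right: the true tool sits about 30–35 mm higher than the state reports. I'll find the contact by force.

```bash
python3 -m inch '{"offset":[[0,0,0.02],[0,0,0.04],[0,0,0.06],[0,0,0.07],[0,0,0.08],[0,0,0.08],[0,0,0.08],[0,0,0.08],[0,0,0.08],[0,0,0.08]],"turn":[[0,0,0],[0,0,0],[0,0,0],[0,0,0],[0,0,0],[0,0,0],[0,0,0],[0,0,0],[0,0,0],[0,0,0]],"claw":[-1,-1,-1,-1,-1,-1,-1,-1,-1,-1]}'
python3 - <<'E'
from h import *
f=robot.grab_frame("side");X=cloud(f)
for v in range(235,248,1): print(v,X[v,243].round(3),f["color"][v,243])
E
```

```text
time: 9.3
tcp_pos: [0.4789, 0.2026, 0.0871]
orientation: [0.553, 0.833, 0.0, 0.0]
force: [-0.1, 0.2, 0.7]
gripper_width: -0.001
235 [0.473 0.213 0.142] [143 132 121]
236 [0.473 0.212 0.139] [139 129 117]
237 [0.472 0.213 0.137] [142 133 119]
238 [0.472 0.213 0.134] [142 132 120]
239 [0.473 0.212 0.13 ] [140 132 119]
240 [0.475 0.209 0.125] [141 134 120]
241 [0.474 0.212 0.124] [129 122 110]
242 [0.473 0.214 0.123] [119 110 100]
243 [0.474 0.212 0.118] [113 106  95]
244 [0.473 0.213 0.117] [99 94 84]
245 [0.477 0.207 0.108] [170  95  83]
246 [0.477 0.207 0.106] [210  76  65]
247 [0.477 0.208 0.104] [210  42  25]
```

```bash
python3 -m inch '{"offset":[[0,0,0.01],[0,0,0.02],[0,0,0.03],[0,0,0.04],[0,0,0.045],[0,0,0.05],[0,0,0.055],[0,0,0.055],[0,0,0.055],[0,0,0.055]],"turn":[[0,0,0],[0,0,0],[0,0,0],[0,0,0],[0,0,0],[0,0,0],[0,0,0],[0,0,0],[0,0,0],[0,0,0]],"claw":[-1,-1,-1,-1,-1,-1,-1,-1,-1,-1]}'
```

```text
time: 10.6
tcp_pos: [0.4789, 0.2026, 0.0735]
orientation: [0.553, 0.833, 0.0, 0.0]
force: [-1.6, -0.4, 5.3]
gripper_width: 0.0
```

```bash
python3 -m inch '{"offset":[[0,0,0.005],[0,0,0.01],[0,0,0.015],[0,0,0.02],[0,0,0.024],[0,0,0.028],[0,0,0.03],[0,0,0.03],[0,0,0.03],[0,0,0.03]],"turn":[[0,0,0],[0,0,0],[0,0,0],[0,0,0],[0,0,0],[0,0,0],[0,0,0],[0,0,0],[0,0,0],[0,0,0]],"claw":[-1,-1,-1,-1,-1,-1,-1,-1,-1,-1]}'
```

```text
time: 11.85
tcp_pos: [0.4795, 0.2031, 0.0709]
orientation: [0.553, 0.833, 0.001, 0.002]
force: [-9.3, -5.6, 53.7]
gripper_width: -0.003
```

The mushroom is on its hard stop (54 N at z=0.071, spring force 7 N). Releasing, rising, opening, and pre-turning counterclockwise for wrist margin.

```bash
python3 -m inch '{"offset":[[0,0,-0.03],[0,0,-0.1],[0,0,-0.2],[0,0,-0.24],[0,0,-0.26],[0,0,-0.26],[0,0,-0.26],[0,0,-0.26],[0,0,-0.26],[0,0,-0.26]],"turn":[[0,0,0],[0,0,0],[0,0,-0.02],[0,0,-0.04],[0,0,-0.06],[0,0,-0.08],[0,0,-0.1],[0,0,-0.11],[0,0,-0.11],[0,0,-0.11]],"claw":[-1,-1,-1,1,1,1,1,1,1,1]}'
python3 - <<'E'
from h import *
s=st()
f=robot.grab_frame("side");X=cloud(f)
cap=near(X,(.478,.201),.022)&(X[...,2]>.085)&(X[...,2]<.115);p=X[cap];print(cap.sum(),(p.min(0)+p.max(0))/2,np.median(p[:,2]),np.percentile(p[:,2],90))
cv2.imwrite("pics/s3.png",cv2.resize(f["color"][180:300,170:330],(800,600),interpolation=2)[:,:,::-1])
M=__import__('scipy.spatial.transform',fromlist=['R']).Rotation.from_quat(s['orientation']).as_matrix();print((np.array([.478,.201,.045])-s['tcp_pos'])@M/.25)
print("jaw dir",M[:,1])
E
```

```text
time: 13.1
tcp_pos: [0.4789, 0.2026, 0.1307]
orientation: [0.239, 0.971, -0.0, -0.0]
force: [0.9, 0.0, 0.1]
gripper_width: 1.002
{'time': 13.1, 'tcp_pos': [0.479, 0.203, 0.131], 'orientation': [0.239, 0.971, -0.0, -0.0], 'force': [0.949, 0.005, 0.147], 'gripper_width': 1.002, 'joints': [-0.057, 0.758, -0.727, 1.939, 0.748, 0.737, -0.144]}
226 [0.47685736 0.20317548 0.09683482] 0.10327811891533724 0.10612901487127933
[ 2.66992856e-04 -7.20866736e-03  3.42620286e-01]
jaw dir [ 4.63508697e-01  8.86092363e-01 -1.12727496e-04]
```

View pics/s3.png

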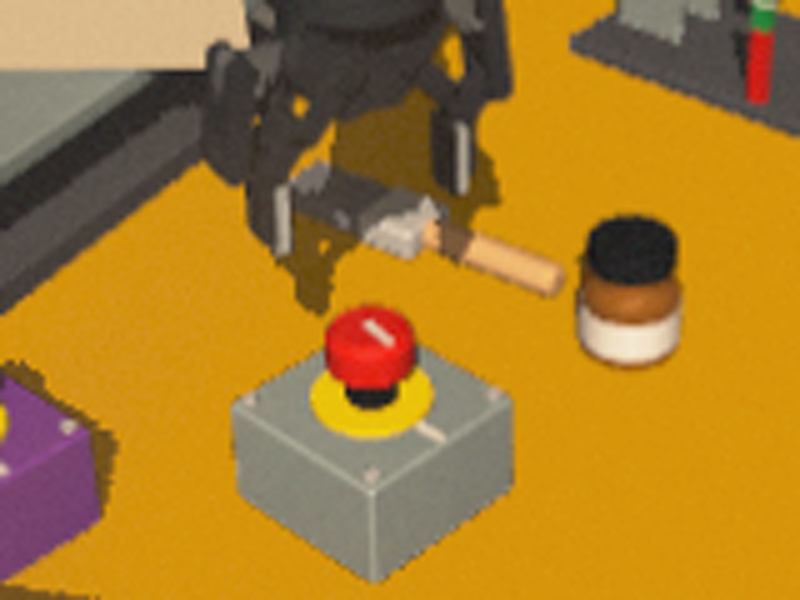

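The cap has sprung back up (top at 0.104) and the open jaws straddle it. Descending around the cap.

```bash
python3 -m inch '{"offset":[[0,-0.007,0.05],[0,-0.007,0.11],[0,-0.007,0.17],[0,-0.007,0.23],[0,-0.007,0.28],[0,-0.007,0.32],[0,-0.007,0.34],[0,-0.007,0.34],[0,-0.007,0.34],[0,-0.007,0.34]],"turn":[[0,0,0],[0,0,0],[0,0,0],[0,0,0],[0,0,0],[0,0,0],[0,0,0],[0,0,0],[0,0,0],[0,0,0]],"claw":[1,1,1,1,1,1,1,1,1,1]}'
python3 - <<'E'
from h import *
f=robot.grab_frame("side")
cv2.imwrite("pics/s4.png",cv2.resize(f["color"][180:300,170:330],(800,600),interpolation=2)[:,:,::-1])
E
```

```text
time: 14.4
tcp_pos: [0.4784, 0.2011, 0.0462]
orientation: [0.238, 0.971, 0.0, 0.0]
force: [-0.4, -0.4, 0.4]
gripper_width: 0.995
```

View pics/s4.png

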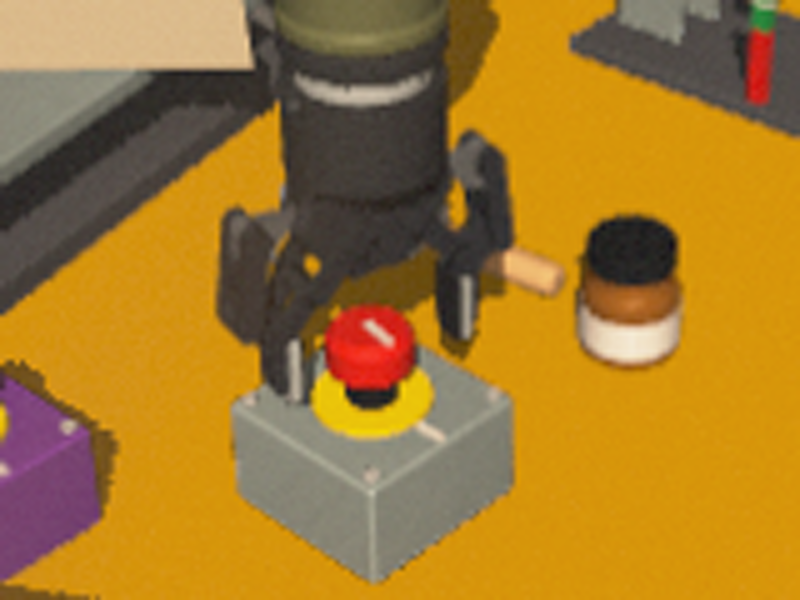

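```bash
python3 -m inch '{"offset":[[0,0,0],[0,0,0],[0,0,0],[0,0,0],[0,0,0],[0,0,0],[0,0,0],[0,0,0],[0,0,0],[0,0,0]],"turn":[[0,0,0],[0,0,0],[0,0,0],[0,0,0],[0,0,0],[0,0,0],[0,0,0],[0,0,0],[0,0,0],[0,0,0]],"claw":[-1,-1,-1,-1,-1,-1,-1,-1,-1,-1]}'; python3 -c "
from h import *
st()"
```

```text
time: 15.7
tcp_pos: [0.4782, 0.2012, 0.0459]
orientation: [0.238, 0.971, 0.0, 0.0]
force: [0.5, 0.3, 3.0]
gripper_width: 0.488
{'time': 15.7, 'tcp_pos': [0.478, 0.201, 0.046], 'orientation': [0.238, 0.971, 0.0, 0.0], 'force': [0.466, 0.285, 2.963], 'gripper_width': 0.488, 'joints': [-0.14, 0.878, -0.586, 1.995, 0.928, 0.561, -0.297]}
```

```bash
python3 -m inch '{"offset":[[0,0,0],[0,0,0],[0,0,0],[0,0,0],[0,0,0],[0,0,0],[0,0,0],[0,0,0],[0,0,0],[0,0,0]],"turn":[[0,0,0.02],[0,0,0.04],[0,0,0.06],[0,0,0.085],[0,0,0.11],[0,0,0.13],[0,0,0.15],[0,0,0.165],[0,0,0.175],[0,0,0.175]],"claw":[-1,-1,-1,-1,-1,-1,-1,-1,-1,-1]}'; python3 -c "
from h import *
s=st();print(s['moment'])"
```

```text
time: 16.95
tcp_pos: [0.4805, 0.2026, 0.0463]
orientation: [0.71, 0.704, 0.003, 0.0]
force: [5.6, 2.4, 1.2]
gripper_width: 0.487
{'time': 16.95, 'tcp_pos': [0.481, 0.203, 0.046], 'orientation': [0.71, 0.704, 0.003, 0.0], 'force': [5.58, 2.382, 1.185], 'gripper_width': 0.487, 'joints': [-0.3, 0.83, -0.31, 2.0, 0.616, 0.399, -1.099]}
[ 0.45827542 -1.03645416 -0.01144676]
```

```bash
python3 -m inch '{"offset":[[0,0,0],[0,0,0],[0,0,0],[0,0,0],[0,0,0],[0,0,0],[0,0,0],[0,0,0],[0,0,0],[0,0,0]],"turn":[[0,0,0.01],[0,0,0.02],[0,0,0.025],[0,0,0.03],[0,0,0.035],[0,0,0.04],[0,0,0.045],[0,0,0.05],[0,0,0.05],[0,0,0.05]],"claw":[-1,-1,-1,-1,-1,-1,-1,-1,-1,-1]}'; python3 -c "
from h import *
s=st();print(s['moment'])"
```

```text
time: 18.2
tcp_pos: [0.4813, 0.2024, 0.0464]
orientation: [0.81, 0.587, 0.003, 0.001]
force: [7.1, 0.4, 0.9]
gripper_width: 0.492
{'time': 18.2, 'tcp_pos': [0.481, 0.202, 0.046], 'orientation': [0.81, 0.587, 0.003, 0.001], 'force': [7.126, 0.432, 0.864], 'gripper_width': 0.492, 'joints': [-0.344, 0.823, -0.236, 2.002, 0.501, 0.366, -1.294]}
[ 0.13933422 -1.42950357  1.52159215]
```

The moment about z rose to 1.5 N m, so the cap is on its hard stop. Opening and rising.

```bash
python3 -m inch '{"offset":[[0,0,0],[0,0,0],[0,0,0],[0,0,0],[0,0,0],[0,0,-0.1],[0,0,-0.25],[0,0,-0.45],[0,0,-0.6],[0,0,-0.7]],"turn":[[0,0,0],[0,0,0],[0,0,0],[0,0,0],[0,0,0],[0,0,0],[0,0,0],[0,0,0],[0,0,0],[0,0,0]],"claw":[1,1,1,1,1,1,1,1,1,1]}'
python3 - <<'E'
from h import *
s=st()
f=robot.grab_frame("side");X=cloud(f);H=cv2.cvtColor(f["color"],cv2.COLOR_RGB2HSV)
cap=near(X,(.478,.201),.02)&(X[...,2]>.095)&(X[...,2]<.115)
wl=cap&(H[...,1]<110)&(H[...,2]>120);w=X[wl];print(w.mean(0)-[.478,.202,0],w.round(3).tolist())
cv2.imwrite("pics/s5.png",cv2.resize(f["color"][140:300,150:350],(800,640),interpolation=2)[:600,:,::-1])
E
```

```text
time: 19.45
tcp_pos: [0.4784, 0.2012, 0.2228]
orientation: [0.812, 0.584, 0.001, 0.0]
force: [0.9, -0.6, -1.1]
gripper_width: 0.999
{'time': 19.45, 'tcp_pos': [0.478, 0.201, 0.223], 'orientation': [0.812, 0.584, 0.001, 0.0], 'force': [0.882, -0.567, -1.13], 'gripper_width': 0.999, 'joints': [-0.21, 0.552, -0.439, 1.858, 0.317, 0.799, -1.138]}
[0.00139205 0.00556588 0.10519318] [[0.482, 0.2, 0.105], [0.48, 0.199, 0.105], [0.483, 0.203, 0.103], [0.48, 0.203, 0.105], [0.477, 0.203, 0.106], [0.48, 0.212, 0.107], [0.48, 0.207, 0.104], [0.477, 0.207, 0.106], [0.479, 0.214, 0.106], [0.479, 0.21, 0.104], [0.478, 0.22, 0.108], [0.479, 0.214, 0.103]]
```

View pics/s5.png

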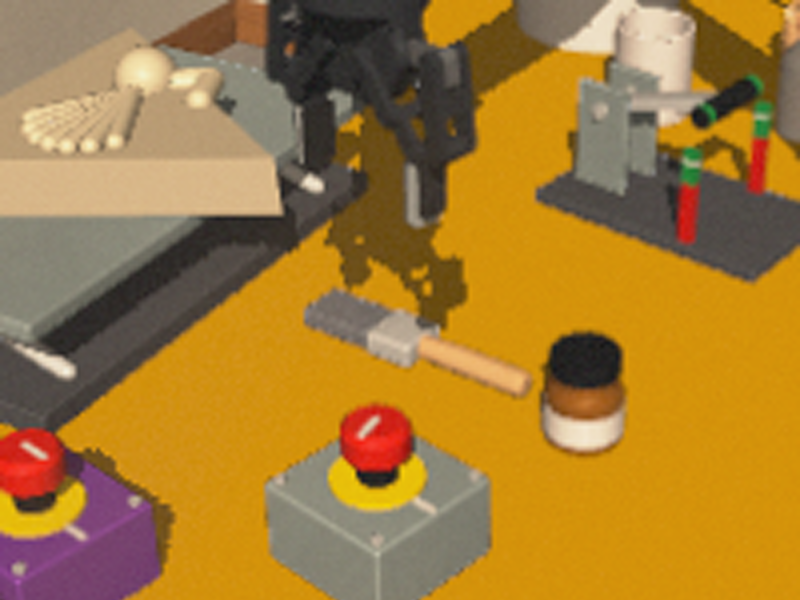

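The cap's white line has gone from about 154° to about 90°, clockwise, and the stop was felt, so the reset is done. Now to the lever.

```bash
python3 -m inch '{"offset":[[-0.1,0.03,0],[-0.25,0.07,0],[-0.4,0.11,0],[-0.55,0.15,0],[-0.7,0.2,0],[-0.82,0.23,0],[-0.9,0.25,0],[-0.94,0.26,0],[-0.96,0.27,0],[-0.96,0.27,0]],"turn":[[0,0,0],[0,0,0],[0,0,0],[0,0,0],[0,0,0],[0,0,0],[0,0,0],[0,0,0],[0,0,0],[0,0,0]],"claw":[-1,-1,-1,-1,-1,-1,-1,-1,-1,-1]}' && python3 -m inch '{"offset":[[-0.1,0.03,0],[-0.25,0.07,0],[-0.4,0.11,0],[-0.55,0.15,0],[-0.7,0.2,0],[-0.82,0.23,0],[-0.9,0.25,0],[-0.94,0.26,0],[-0.96,0.27,0],[-0.96,0.27,0]],"turn":[[0,0,0],[0,0,0],[0,0,0],[0,0,0],[0,0,0],[0,0,0],[0,0,0],[0,0,0],[0,0,0],[0,0,0]],"claw":[-1,-1,-1,-1,-1,-1,-1,-1,-1,-1]}'
python3 - <<'E'
from h import *
s=st()
M=__import__('scipy.spatial.transform',fromlist=['R']).Rotation.from_quat(s['orientation']).as_matrix();print((np.array([.4525,-.2973,.11])-s['tcp_pos'])@M/.25)
E
```

```text
time: 20.75
tcp_pos: [0.466, -0.0475, 0.2208]
orientation: [0.812, 0.584, 0.0, -0.0]
force: [0.5, -0.2, -0.3]
gripper_width: -0.002
time: 22.0
tcp_pos: [0.4539, -0.2962, 0.2209]
orientation: [0.812, 0.584, 0.0, -0.0]
force: [-0.7, -0.5, -0.0]
gripper_width: 0.002
{'time': 22.0, 'tcp_pos': [0.454, -0.296, 0.221], 'orientation': [0.812, 0.584, 0.0, -0.0], 'force': [-0.722, -0.461, -0.046], 'gripper_width': 0.002, 'joints': [0.784, 0.59, -0.474, 1.792, 0.347, 0.842, -0.178]}
[-0.00619663 -0.00387211  0.44358519]
```

Down to just above the bar (contact expected at about z=0.0995).

```bash
python3 -m inch '{"offset":[[0,0,0.05],[0,0,0.13],[0,0,0.2],[0,0,0.27],[0,0,0.34],[-0.006,-0.004,0.4],[-0.006,-0.004,0.43],[-0.006,-0.004,0.45],[-0.006,-0.004,0.45],[-0.006,-0.004,0.45]],"turn":[[0,0,0],[0,0,0],[0,0,0],[0,0,0],[0,0,0],[0,0,0],[0,0,0],[0,0,0],[0,0,0],[0,0,0]],"claw":[-1,-1,-1,-1,-1,-1,-1,-1,-1,-1]}'
python3 - <<'E'
from h import *
s=st()
f=robot.grab_frame("side");a=f["color"][110:220,265:385]
g=robot.grab_frame("top");b=g["color"][165:250,340:425]
cv2.imwrite("pics/s6.png",np.hstack([cv2.resize(a,(480,440),interpolation=2),cv2.resize(b,(320,440),interpolation=2)])[:,:,::-1])
X=cloud(f);n=near(X,(.4525,-.2973),.03)&(X[...,2]>.1);p=X[n]
print(n.sum(),p[:,2].min())
E
```

```text
time: 23.25
tcp_pos: [0.4523, -0.2982, 0.1088]
orientation: [0.812, 0.584, 0.0, 0.0]
force: [-0.5, -0.4, -0.2]
gripper_width: 0.001
{'time': 23.25, 'tcp_pos': [0.452, -0.298, 0.109], 'orientation': [0.812, 0.584, 0.0, 0.0], 'force': [-0.49, -0.38, -0.203], 'gripper_width': 0.001, 'joints': [0.722, 0.744, -0.374, 1.903, 0.469, 0.58, -0.284]}
555 0.10798303966626295
```

View pics/s6.png

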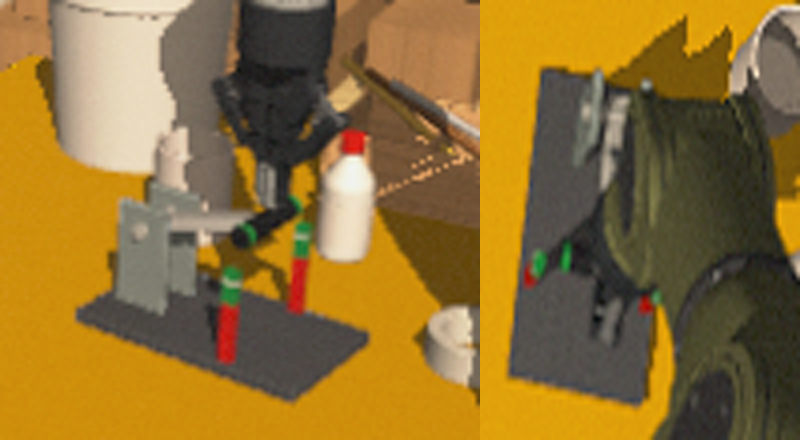

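```bash
python3 -m inch '{"offset":[[0,0,0.015],[0,0,0.03],[0,0,0.045],[0,0,0.06],[0,0,0.075],[0,0,0.09],[0,0,0.105],[0,0,0.115],[0,0,0.115],[0,0,0.115]],"turn":[[0,0,0],[0,0,0],[0,0,0],[0,0,0],[0,0,0],[0,0,0],[0,0,0],[0,0,0],[0,0,0],[0,0,0]],"claw":[-1,-1,-1,-1,-1,-1,-1,-1,-1,-1]}'
cat > lev.py <<'E'
from h import *
import sys
s=st()
f=robot.grab_frame("side");X=cloud(f);H=cv2.cvtColor(f["color"],cv2.COLOR_RGB2HSV)
Z=X[...,2];rel=X[...,:2]-[.4505,-.297];sx=rel@[.985,-.17];sy=rel@[.17,.985]
# bar and posts: green bits and dark bits in the stand frame
g=(H[...,0]>45)&(H[...,0]<85)&(H[...,1]>90)&(abs(sx)<.03)&(abs(sy)<.07)&(Z>.05)
k,lab=cv2.connectedComponents(g.astype(np.uint8))
for i in range(1,k):
    m=lab==i
    if m.sum()>2:print("green",m.sum(),"sx,sy,z",np.round([np.mean(sx[m]),np.mean(sy[m]),Z[m].mean(),Z[m].min(),Z[m].max()],3),"px",np.argwhere(m).mean(0).round(1)[::-1])
b=(H[...,2]<70)&(abs(sx)<.02)&(sy>.014)&(sy<.042)&(Z>.05)&(Z<.14)
print("bar",b.sum(),[np.round([np.median(v[b]),v[b].min(),v[b].max()],3) for v in(sx,Z)] if b.any() else "")
print("spot",[(np.round(d["location"],4),d["confidence"]) for d in robot.spot_point("side","deadman_bar")[:2]],[(np.round(d["location"],4),d["confidence"]) for d in robot.spot_point("side","level_mark")[:1]])
cv2.imwrite(f"pics/{sys.argv[1]}.png",cv2.resize(f["color"][145:205,305:385],(800,600),interpolation=2)[:,:,::-1])
E
python3 lev.py s7
```

```text
time: 24.6
tcp_pos: [0.4486, -0.2977, 0.0792]
orientation: [0.812, 0.584, -0.002, -0.002]
force: [-6.1, 1.6, 7.8]
gripper_width: -0.001
{'time': 24.6, 'tcp_pos': [0.449, -0.298, 0.079], 'orientation': [0.812, 0.584, -0.002, -0.002], 'force': [-6.062, 1.574, 7.814], 'gripper_width': -0.001, 'joints': [0.701, 0.789, -0.338, 1.924, 0.5, 0.518, -0.311]}
green 24 sx,sy,z [-0.004 -0.047  0.086  0.068  0.102] px [340.1 169.4]
green 10 sx,sy,z [-0.004  0.035  0.1    0.094  0.105] px [327.5 174.2]
green 12 sx,sy,z [-0.     0.054  0.092  0.088  0.096] px [323.2 177.9]
green 15 sx,sy,z [-0.001  0.057  0.075  0.069  0.081] px [322.4 183.1]
bar 34 [array([-0.005, -0.017,  0.008]), array([0.097, 0.087, 0.136])]
spot [(array([ 0.4541, -0.3024,  0.0917]), 0.66)] [(array([0.3064, 0.4091, 0.0123]), 0.67)]
```

Bar axis is at about 0.095 both by tip height and by ring depth, so about 10 mm remain. I'll follow the bar's arc 4 mm in −x to relieve the side load.

```bash
python3 -m inch '{"offset":[[0,-0.004,0.005],[0,-0.008,0.01],[0,-0.012,0.015],[0,-0.016,0.02],[0,-0.016,0.025],[0,-0.016,0.03],[0,-0.016,0.034],[0,-0.016,0.037],[0,-0.016,0.037],[0,-0.016,0.037]],"turn":[[0,0,0],[0,0,0],[0,0,0],[0,0,0],[0,0,0],[0,0,0],[0,0,0],[0,0,0],[0,0,0],[0,0,0]],"claw":[-1,-1,-1,-1,-1,-1,-1,-1,-1,-1]}'; python3 lev.py s8
```

```text
time: 26.0
tcp_pos: [0.4475, -0.2975, 0.0707]
orientation: [0.812, 0.584, -0.001, 0.0]
force: [-2.5, -0.3, 7.6]
gripper_width: -0.004
{'time': 26.0, 'tcp_pos': [0.448, -0.297, 0.071], 'orientation': [0.812, 0.584, -0.001, 0.0], 'force': [-2.531, -0.298, 7.619], 'gripper_width': -0.004, 'joints': [0.693, 0.8, -0.323, 1.937, 0.513, 0.486, -0.323]}
green 25 sx,sy,z [-0.004 -0.046  0.087  0.069  0.096] px [340.1 169.4]
green 27 sx,sy,z [-0.002  0.043  0.091  0.086  0.096] px [325.3 177.2]
green 15 sx,sy,z [-0.     0.056  0.075  0.067  0.081] px [322.4 183.1]
bar 29 [array([-0.005, -0.017,  0.008]), array([0.089, 0.078, 0.139])]
spot [(array([ 0.4515, -0.2998,  0.0845]), 0.74)] [(array([ 0.4646, -0.2461,  0.0843]), 0.91)]
```

View pics/s8.png

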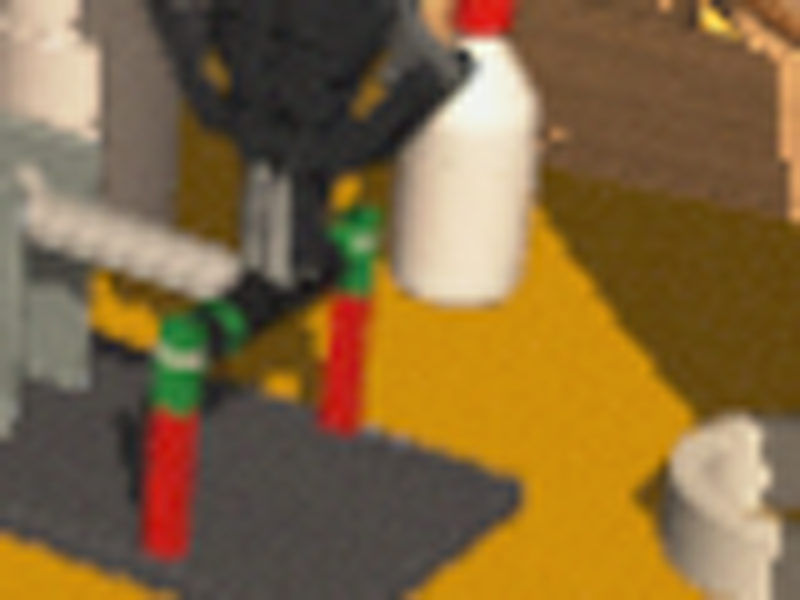

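The bar lies in line with both white marks: the line from (180,355) to (362,240) passes through its near end at (228,325). The network gives bar z=0.0845 against mark z=0.0843. Holding.

```bash
Z='unused'; python3 -m inch '{"offset":[[0,0,0],[0,0,0],[0,0,0],[0,0,0],[0,0,0],[0,0,0],[0,0,0],[0,0,0],[0,0,0],[0,0,0]],"turn":[[0,0,0],[0,0,0],[0,0,0],[0,0,0],[0,0,0],[0,0,0],[0,0,0],[0,0,0],[0,0,0],[0,0,0]],"claw":[-1,-1,-1,-1,-1,-1,-1,-1,-1,-1]}' && python3 -m inch '{"offset":[[0,0,0],[0,0,0],[0,0,0],[0,0,0],[0,0,0],[0,0,0],[0,0,0],[0,0,0],[0,0,0],[0,0,0]],"turn":[[0,0,0],[0,0,0],[0,0,0],[0,0,0],[0,0,0],[0,0,0],[0,0,0],[0,0,0],[0,0,0],[0,0,0]],"claw":[-1,-1,-1,-1,-1,-1,-1,-1,-1,-1]}' && python3 -m inch '{"offset":[[0,0,0],[0,0,0],[0,0,0],[0,0,0],[0,0,0],[0,0,0],[0,0,0],[0,0,0],[0,0,0],[0,0,0]],"turn":[[0,0,0],[0,0,0],[0,0,0],[0,0,0],[0,0,0],[0,0,0],[0,0,0],[0,0,0],[0,0,0],[0,0,0]],"claw":[-1,-1,-1,-1,-1,-1,-1,-1,-1,-1]}' && python3 -m inch '{"offset":[[0,0,0],[0,0,0],[0,0,0],[0,0,0],[0,0,0],[0,0,0],[0,0,0],[0,0,0],[0,0,0],[0,0,0]],"turn":[[0,0,0],[0,0,0],[0,0,0],[0,0,0],[0,0,0],[0,0,0],[0,0,0],[0,0,0],[0,0,0],[0,0,0]],"claw":[-1,-1,-1,-1,-1,-1,-1,-1,-1,-1]}'; python3 lev.py s9
```

```text
time: 27.4
tcp_pos: [0.4475, -0.2975, 0.0707]
orientation: [0.812, 0.584, -0.001, 0.0]
force: [-3.0, -0.6, 7.0]
gripper_width: 0.004
time: 28.65
tcp_pos: [0.4476, -0.2975, 0.0707]
orientation: [0.812, 0.584, -0.001, 0.0]
force: [-2.9, -1.0, 7.0]
gripper_width: -0.003
time: 29.9
tcp_pos: [0.4475, -0.2975, 0.0707]
orientation: [0.812, 0.584, -0.001, 0.0]
force: [-3.2, -0.4, 6.6]
gripper_width: -0.004
time: 31.15
tcp_pos: [0.4475, -0.2975, 0.0707]
orientation: [0.812, 0.584, -0.001, 0.0]
force: [-3.0, -0.4, 6.5]
gripper_width: 0.002
{'time': 31.15, 'tcp_pos': [0.448, -0.297, 0.071], 'orientation': [0.812, 0.584, -0.001, 0.0], 'force': [-2.978, -0.406, 6.501], 'gripper_width': 0.002, 'joints': [0.693, 0.8, -0.323, 1.937, 0.513, 0.486, -0.323]}
green 24 sx,sy,z [-0.004 -0.047  0.086  0.068  0.097] px [340.  169.5]
green 27 sx,sy,z [-0.003  0.044  0.092  0.086  0.097] px [325.3 177.3]
green 15 sx,sy,z [-0.001  0.057  0.075  0.069  0.081] px [322.4 183.1]
bar 26 [array([-0.005, -0.015,  0.006]), array([0.09 , 0.079, 0.14 ])]
spot [(array([ 0.4529, -0.3016,  0.0854]), 0.78)] [(array([ 0.4613, -0.245 ,  0.0834]), 0.79)]
```

```bash
python3 -c "
from h import *
print(robot.finish_job());st()"
```

```text
the job is handed in; nothing more can be done
None
the job is handed in; nothing more can be done
```

The job is done in the order asked and handed in at about 31 s, with the arm still holding the lever level.

- **Stop pressed:** I pushed the red mushroom on the grey box onto its hard stop. The force read 54 N there, well above the 7 N spring. After I let go, the camera showed the cap back up with its top at about 104 mm.
- **Cap reset:** I gripped the cap and twisted it clockwise until the moment rose to 1.5 N m, which means it was on its end stop. Its white line turned from about 154° to about 90°, which fits.
- **Lever held level:** I pressed the bar down slowly and never went below level. I held it steady for over 5 s at 6.5–7.6 N, where about 8 N is expected. In the picture the bar is in line with both white marks. The network puts the bar at 85 mm and the mark at 83–84 mm.
- **Other things on the bench:** I did not touch the purple look-alike or any of the other things. I did not measure their positions again at the end.

**Checks that disagreed:**
- The fingertips were about 34 mm higher than the reported tool position and `robot.tip_extent` imply. I relied on the camera and on contact instead.
- Working from contact, the bar comes out 1 to 1.5 mm above level, and the picture shows it in line. I left it there.

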